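# Set the slide board to its 20 degree drying angle

## Task

Set the tilting slide board to its 20 degree drying angle. Of the three metal riser blocks, stand the middle-height one upright on the dark pad of the board's base, then push the raised board down until the round bar under its free end rests on the block, and leave it there.

Things in the scene. Friction and masses are not known exactly. Their poses are not given: they have to be found in the camera images.
- block: The middle-height of three riser blocks: plain dark grey metal, 30 mm along its x, 44 mm along its y, 51 mm tall (z), about 180 g, standing loose on the worktop. Origin: centre of its underside. The other two have the same footprint and material but are 26 and 75 mm tall (for 10 and 30 degrees); the three may lie in any order.
- seat (a point): Centre of the dark pad (46 x 64 mm, flush) on the slide board's fixed grey base (130 mm along x, 220 along y, top 12 mm above the worktop). The block stands here, 44 mm side along y. Axes of the base: z up, y from the hinge towards the pad, x along the hinge. The hinge axis is parallel to x, 141 mm from here in -y and 8 mm above it.
- board (a joint): Tilt of the slide board, rad: 0 = flat on the base, 1.52 = fully up. It starts raised (1.28 to 1.46), its upper face with glass slides looking away from the pad: push that face from behind, over the pad and down, on the bare last 60 mm at the free end. The hinge is stiff: it stays where left, about 4 N at the free end moves it. On the middle block it reads about 0.347 (20 degrees).
- foot_bar: Steel bar, 16 mm diameter, 104 mm long, under the board's free end and carried by it; it rests on the block. Origin: its centre, 150 mm from the hinge axis (level with it when flat). x along the bar, y along the board away from the hinge, z out of its upper face. The board is 110 mm wide, 6 mm thick, ends 165 mm from the hinge axis; its upper face is 12 mm above this origin in z.

How it is judged (in metres and radians):
At the end, for the whole second after the job is handed in: The middle-height block stands upright (within 7 degrees) with its centre within 20 mm of the pad's centre, the bar rests on it (contact force over 0.2 N), the board's tilt is between 0.30 and 0.40 rad (17 to 23 degrees), and block and board are at rest (horizontal distance between block and seat below 0.02 m and angle between block's own z axis and vertical below 0.12 rad and value of joint board between 0.3 and 0.4 rad and contact force between foot_bar and block above 0.2 N and linear speed of block below 0.02 m/s and velocity of joint board between -0.05 and 0.05 rad/s); the robot touches nothing.
It also fails if it takes over 48 s, if anything falls off the work surface, if the arm or the gripper's body presses on something with over 40 N, if the wrist force passes 120 N, or if a joint passes its speed limit or range.

## Robot

A 6-joint arm with a two-finger parallel gripper is mounted at the origin on the work surface. World frame = base frame: x ahead of the robot, y to its left, z up, the work surface at z = 0. Lengths are in m, angles in degrees, forces in N, time in s.
With the tool pointing down it reaches from about 0.35 to 0.875 m from the base axis. Payload 4.2 kg.
Tool frame: the origin (TCP) lies between the finger pads; the fingertips stand 19 mm ahead of it and the grasp point (between the pads) is the TCP; z points along the fingers, y is the line along which they close (so a half turn about z gives the same grasp; the last joint's range is limited). The gripper opens to 87 mm and grips with 3 to 60 N. Pads are 19 mm wide; open, the fingers measure 117 mm over their backs; the gripper's body (75 mm by 190 mm) begins 51 mm behind the grasp point.
Start: joints at [-60.986, 22.042, 0.453, 0, -68.411, -14.817], TCP at [0.153, -0.606, 0.242] pointing down, gripper open.
Joint ranges: [-179.83, 179.83], [-69.29, 118.12], [-61.27, 80.66], [-181.25, 117.63], [-171.15, -9.14], [-177.46, 177.46]. Speed limits (degrees/s): [159.86, 159.86, 180, 180, 180, 180].

## Interface

Orientations are given as a 3x3 rotation matrix whose columns are the frame's x, y, z axes.
In Python, from station import r gives the robot as it stands.
- The arm moves only by the tool drive_tool, never from a script. Its argument "steps" is one flat list of numbers, 7 for each row, row after row: the turn, a rotation vector about the tool's x, y, z in rad, then the shift along the tool's x, y, z in m, then the opening, from 0 (shut) to 1 (fully open). A call has 1 to 10 rows; each row shifts and turns the commanded pose from where the row before left it, along the tool's axes as they then stand; what a row does not reach is not made up. A row lasts 1/12 s, in which the tool goes at most 41.7 mm and 7.16 degrees, less where a joint would pass 70% of its speed; a pose out of reach is approached as far as the arm can. A call is refused whole if a number of a shift passes 0.0417 or a number of a turn 0.125, either way. A call with a gripper value outside its range is refused whole. The fingers move at their own pace and stop on an object; the grip force is fixed at half the most. Time passes only in rows, so rows that do not move let the fingers close. It gives the time, the measured TCP pose, the force, the opening and the grip force at its end, in the units of the state.
- r.sense(): the state, without advancing time (a new reading comes with each control period).
- r.capture(name): name is "scene" or "top"; returns the picture (480x640x3 uint8, blue, green, red); there is no depth.
- r.camera_params(name): a dict with "camera_matrix" (3x3 intrinsics, pixels), "extrinsics" (4x4, takes a point from world to camera coordinates). Camera axes: x right, y down, z forward; pixel columns grow to the right and rows downward; lengths in m; the calibration is good to about 2 mm. A picture is of the moment at which its call begins. camera_params takes no time and is no camera call.
- r.finish_job(): hands the job in; it is judged then, once.
The state is a dict: "time_s": time; "joints": joint angles; "joint_velocities": joint speeds; "effort": joint torques, N m; "tcp_pos": TCP position; "ee_rot": TCP orientation; "wrist_force": force on the tool from outside, world axes, zero at the start; "moment": the same for the moment, N m; "gripper_width": opening from 0.0 (shut) to 1.0 (fully open); "gripper_force": force on a finger pad.
Only numpy, scipy, OpenCV 4.12 (cv2) and the standard library are available. Lean on these libraries where they do the work, as an engineer would, in place of code of your own. Each camera call takes 0.05 s, during which the arm holds its last target. There are 200 camera calls.

## Working session

There is one attempt and no reset: what is moved stays moved. The work goes in short steps, Python scripts to look and compute and a tool call to move; the robot and the scene stay as the last step left them, time stands still between calls to the robot, and variables do not carry over. Pictures are saved under pics/ and viewed, at most 10 in all, crops included, and the job is handed in when it is done.

Besides the shell and the picture viewer there is one more tool, called after ">>>" as name(argument=value, ...), one argument or row to a line, values as JSON. drive_tool: Moves the arm, as the interface text tells. Its arguments: {"type":"object","properties":{"steps":{"type":"array"}},"required":["steps"]}

```bash
mkdir -p pics; python3 - <<'E'
from station import r
import cv2
for n in("scene","top"):
    cv2.imwrite(f"pics/{n}0.png",r.capture(n)); p=r.camera_params(n); print(n,p["camera_matrix"],p["extrinsics"])
s=r.sense();print(s["time_s"],s["tcp_pos"],s["ee_rot"],s["gripper_width"])
E
```

```text
scene [[556.48566097   0.         322.28012138]
 [  0.         556.48566097 240.84536687]
 [  0.           0.           1.        ]] [[ 0.70290004  0.71119728  0.01140014 -0.40819408]
 [ 0.62164192 -0.60644252 -0.4957709  -0.31067357]
 [-0.34567739  0.35556419 -0.86837852  1.09462239]
 [ 0.          0.          0.          1.        ]]
top [[594.50303787   0.         316.97079136]
 [  0.         594.50303787 240.97380379]
 [  0.           0.           1.        ]] [[-0.01061667 -0.9998954   0.00982222  0.02251165]
 [-0.98520813  0.0087796  -0.17113696  0.54665615]
 [ 0.17103282 -0.01149383 -0.98519829  0.84277187]
 [ 0.          0.          0.          1.        ]]
0.1 [ 0.15320697 -0.60541832  0.24054442] [[-9.69485910e-01 -2.45146253e-01 -6.20783444e-04]
 [-2.45147003e-01  9.69484044e-01  1.90657228e-03]
 [ 1.34450593e-04  2.00057816e-03 -9.99997990e-01]] 0.9997675332627279
```

View pics/scene0.png

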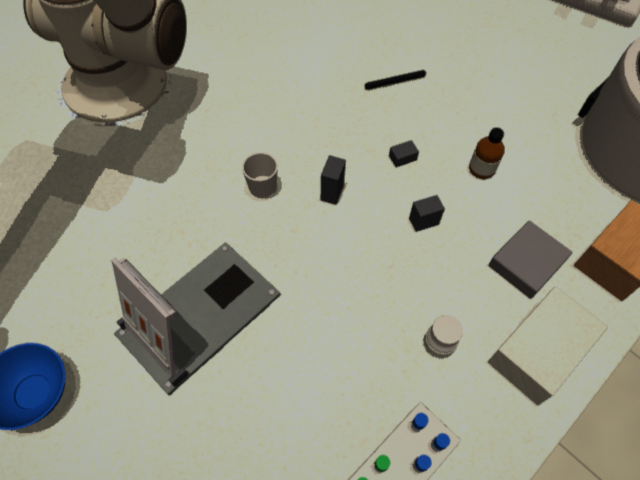

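View pics/top0.png

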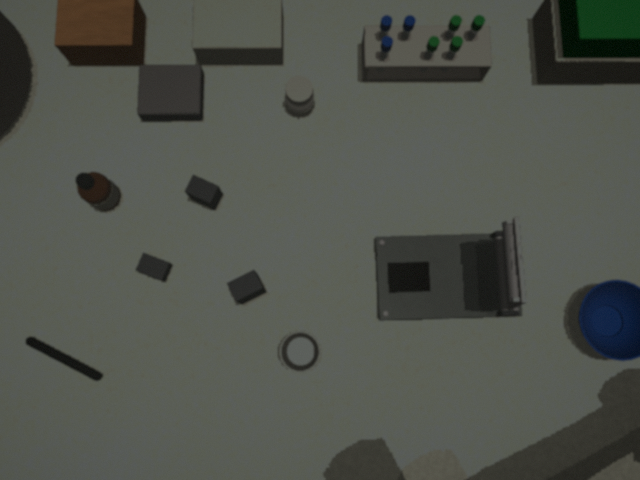

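The scene picture shows three blocks: tall at (333,180), short at (404,153) and middle at (427,213). In the top view the middle one is probably at (204,192). The pad is at (409,277) in the top view, with the board raised at x≈510. Next I'll enlarge both areas.

```bash
python3 - <<'E'
import cv2,numpy as np
t=cv2.imread("pics/top0.png");s=cv2.imread("pics/scene0.png")
f=lambda im,x,y,w,h,k:cv2.convertScaleAbs(cv2.resize(im[y:y+h,x:x+w],None,fx=k,fy=k,interpolation=cv2.INTER_CUBIC),alpha=1.8,beta=15)
a=f(t,170,165,65,60,6);b=f(s,395,180,65,60,6)
cv2.imwrite("pics/blk.png",np.hstack([a,b]))
cv2.imwrite("pics/base.png",f(t,365,210,170,125,4.5))
E
```

```text
(no output)
```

View pics/blk.png

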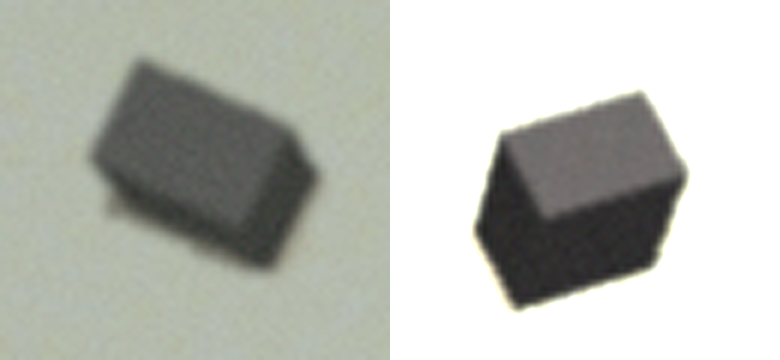

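View pics/base.png

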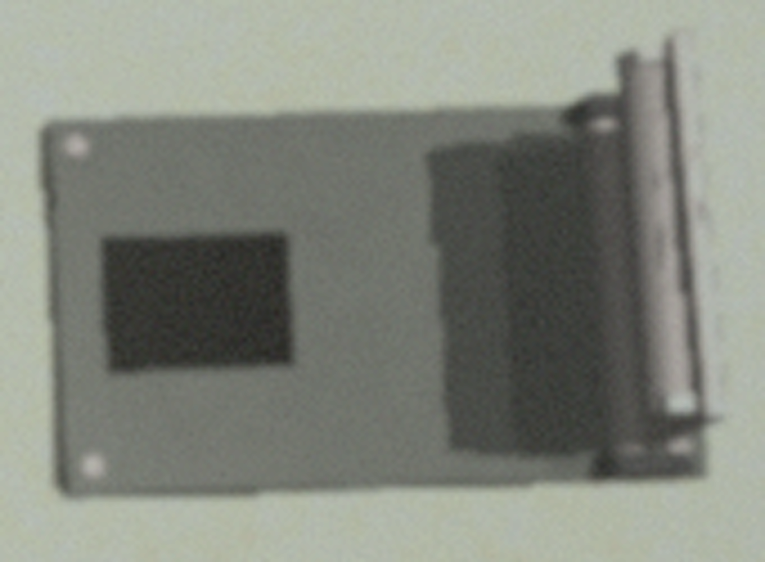

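The top face of the middle block is seen cleanly in both crops, and so are the pad corners: crop (103,240), (287,233), (291,362), (109,371).

```bash
cat > h.py <<'E'
from station import r
import numpy as np,cv2
def onplane(n,px,z):
    p=r.camera_params(n);K=np.array(p["camera_matrix"]);E=np.array(p["extrinsics"]);R=E[:3,:3];c=-R.T@E[:3,3]
    q=np.c_[np.array(px,float),np.ones(len(px))]; d=(R.T@np.linalg.solve(K,q.T)).T
    return c+d*((z-c[2])/d[:,2])[:,None]
def proj(n,P):
    p=r.camera_params(n);K=np.array(p["camera_matrix"]);E=np.array(p["extrinsics"])
    q=(K@(E[:3,:3]@np.atleast_2d(P).T+E[:3,3:])).T; return q[:,:2]/q[:,2:]
def info(P):
    print("centre",P.mean(0).round(4),"sides",[round(float(np.linalg.norm(P[i]-P[(i+1)%4])),4) for i in range(4)],
     "dir01",round(float(np.degrees(np.arctan2(*(P[1]-P[0]+P[2]-P[3])[1::-1]))),1),"dir12",round(float(np.degrees(np.arctan2(*(P[2]-P[1]+P[3]-P[0])[1::-1]))),1))
E
python3 - <<'E'
from h import *
a=np.array([(141,60),(291,130),(238,228),(91,158)])/6+(170-.4,165-.4)
b=(np.array([(503,133),(642,92),(686,176),(548,218)])-(390,0))/6+(395-.4,180-.4)
info(onplane("top",a,.051));info(onplane("scene",b,.051))
p=np.array([(103,240),(287,233),(291,362),(109,371)])/4.5+(365-.4,210-.4)
P=onplane("top",p,.012);info(P)
m=P.mean(0)
d=P[0]+P[3]-P[1]-P[2];Y=d/np.linalg.norm(d);Y[2]=0;X=np.array([Y[1],-Y[0],0]);Z=np.array([0,0,1])
print(m,X,Y)
H=m-.141*Y+.008*Z
print("pad in scene",proj("scene",m))
for t in(1.28,1.34,1.40,1.46):
    y=np.cos(t)*Y+np.sin(t)*Z; z=-np.sin(t)*Y+np.cos(t)*Z
    e=[H+.165*y+.012*z+s*.055*X for s in(-1,1)]
    print(t,proj("scene",e).round(0).tolist(),proj("top",e).round(0).tolist(),np.round(e,3).tolist())
E
```

```text
centre [0.628 0.191 0.051] sides [0.0424, 0.0283, 0.0415, 0.0281] dir01 -116.1 dir12 154.0
centre [0.6329 0.1894 0.051 ] sides [0.0414, 0.0286, 0.0406, 0.0288] dir01 64.8 dir12 -25.5
centre [ 0.496  -0.1239  0.012 ] sides [0.0636, 0.0445, 0.0624, 0.0451] dir01 -88.0 dir12 -179.9
[ 0.49598114 -0.12385876  0.012     ] [0.99941487 0.03420399 0.        ] [-0.03420399  0.99941487  0.        ]
pad in scene [[227.78070687 283.64492281]]
1.28 [[118.0, 253.0], [173.0, 309.0]] [[517.0, 301.0], [509.0, 215.0]] [[0.445, -0.231, 0.182], [0.555, -0.227, 0.182]]
1.34 [[111.0, 258.0], [167.0, 314.0]] [[526.0, 301.0], [517.0, 215.0]] [[0.445, -0.241, 0.183], [0.555, -0.237, 0.183]]
1.4 [[104.0, 262.0], [160.0, 320.0]] [[534.0, 301.0], [525.0, 214.0]] [[0.445, -0.25, 0.185], [0.555, -0.247, 0.185]]
1.46 [[97.0, 267.0], [153.0, 325.0]] [[542.0, 300.0], [533.0, 214.0]] [[0.446, -0.26, 0.185], [0.556, -0.257, 0.185]]
```

Both views put the block at about (0.631, 0.190), long side at 64.5°. The pad is at (0.496, -0.124) and the board tilt is about 1.3 rad. I'll turn the tool 50° (fingers across the 30 mm sides) and travel over.

>>> drive_tool(
  steps=[0,0,-0.125,0,0,-0.004,1,0,0,-0.125,0,0,-0.004,1,0,0,-0.125,0,0,-0.004,1,0,0,-0.125,0,0,-0.004,1,0,0,-0.125,0,0,-0.004,1,0,0,-0.125,0,0,0,1,0,0,-0.125,0,0,0,1,0,0,0,-0.0385,-0.0037,0,1,0,0,0,-0.0385,-0.0037,0,1,0,0,0,-0.0385,-0.0037,0,1],
)

```text
time_s: 0.93
tcp_pos: [0.2133, -0.5053, 0.2604]
ee_rot: [[-0.435, -0.9, -0.001], [-0.9, 0.435, 0.002], [-0.001, 0.002, -1.0]]
wrist_force: [1.3, -0.0, 0.9]
gripper_width: 1.002
gripper_force: 0.0
```

>>> drive_tool(
  steps=[0,0,0,-0.0385,-0.0037,0,1,0,0,0,-0.0385,-0.0037,0,1,0,0,0,-0.0385,-0.0037,0,1,0,0,0,-0.0385,-0.0037,0,1,0,0,0,-0.0385,-0.0037,0,1,0,0,0,-0.0385,-0.0037,0,1,0,0,0,-0.0385,-0.0037,0,1,0,0,0,-0.0385,-0.0037,0,1,0,0,0,-0.0385,-0.0037,0,1,0,0,0,-0.0385,-0.0037,0,1],
)

```text
time_s: 1.77
tcp_pos: [0.4137, -0.1737, 0.2615]
ee_rot: [[-0.433, -0.901, -0.0], [-0.901, 0.433, 0.0], [-0.0, 0.0, -1.0]]
wrist_force: [1.5, 0.1, 0.2]
gripper_width: 1.0
gripper_force: 0.0
```

>>> drive_tool(
  steps=[0,0,0,-0.0385,-0.0037,0,1,0,0,0,-0.0385,-0.0037,0,1,0,0,0,-0.0385,-0.0037,0,1,0,0,0,-0.0385,-0.0037,0,1,0,0,0,-0.0385,-0.0037,0,1,0,0,0,-0.0385,-0.0037,0,1,0,0,0,-0.0385,-0.0037,0,1,0,0,0,-0.0385,-0.0037,0,1,0,0,0,-0.0385,-0.0037,0,1,0,0,0,0,0,0,1],
)

```text
time_s: 2.6
tcp_pos: [0.5961, 0.1273, 0.2595]
ee_rot: [[-0.429, -0.903, -0.0], [-0.903, 0.429, 0.0], [-0.0, 0.0, -1.0]]
wrist_force: [0.4, -0.6, -0.8]
gripper_width: 0.996
gripper_force: 0.0
```

```bash
cat >> h.py <<'E'
def delta(target,yaw):
    s=r.sense();R=np.array(s["ee_rot"]);p=np.array(s["tcp_pos"])
    y=np.degrees(np.arctan2(R[1,1],R[0,1]));d=(yaw-y+180)%360-180
    print("t",round(s["time_s"],2),"tcp",p.round(4),"tilt",R[:,2].round(4),"yaw",round(y,2),"turn z(rad)",round(-np.radians(d),4))
    a=np.radians(yaw);T=np.array([[-np.sin(a),np.cos(a),0],[np.cos(a),np.sin(a),0],[0,0,-1]])
    print("shift after turn",(T@(np.array(target)-p)).round(4),"before",(R.T@(np.array(target)-p)).round(4),"F",np.round(s["wrist_force"],2),"w",round(s["gripper_width"],3),"gf",round(s["gripper_force"],1),"j",np.round(s["joints"],0))
E
python3 -c "
from h import *
delta((.6305,.190,.034),154.5)"
```

```text
t 2.6 tcp [0.5961 0.1273 0.2595] tilt [-1.e-04  2.e-04 -1.e+00] yaw 154.59 turn z(rad) 0.0015
shift after turn [-0.0714 -0.004   0.2255] before [-0.0714 -0.0042  0.2255] F [ 0.42 -0.56 -0.81] w 0.996 gf 0.0 j [ 27.  20.  -0.  -0. -70. -53.]
```

>>> drive_tool(
  steps=[0,0,0,-0.036,-0.002,0,1,0,0,0,-0.0355,-0.002,0.01,1,0,0,0,0,0,0.035,1,0,0,0,0,0,0.04,1,0,0,0,0,0,0.04,1,0,0,0,0,0,0.035,1,0,0,0,0,0,0.02,1,0,0,0,0,0,0.02,1,0,0,0,0,0,0.0155,1,0,0,0,0,0,0,1],
)

```text
time_s: 3.43
tcp_pos: [0.6253, 0.1835, 0.0414]
ee_rot: [[-0.434, -0.901, -0.008], [-0.901, 0.434, -0.004], [0.007, 0.006, -1.0]]
wrist_force: [-0.9, -0.2, 0.6]
gripper_width: 1.0
gripper_force: 0.0
```

```bash
python3 -c "
from h import *
delta((.6305,.190,.034),154.5)
s=r.capture('scene')
cv2.imwrite('pics/g.png',cv2.convertScaleAbs(cv2.resize(s[110:260,340:510],None,fx=4,fy=4),alpha=1.6,beta=15))"
```

```text
t 3.43 tcp [0.6253 0.1835 0.0414] tilt [-0.0083 -0.0036 -1.    ] yaw 154.27 turn z(rad) -0.004
shift after turn [-0.0081 -0.0019  0.0074] before [-0.0082 -0.0019  0.0073] F [-0.87 -0.18  0.6 ] w 1.0 gf 0.0 j [ 31.  36.  -8.  -0. -47. -56.]
```

View pics/g.png

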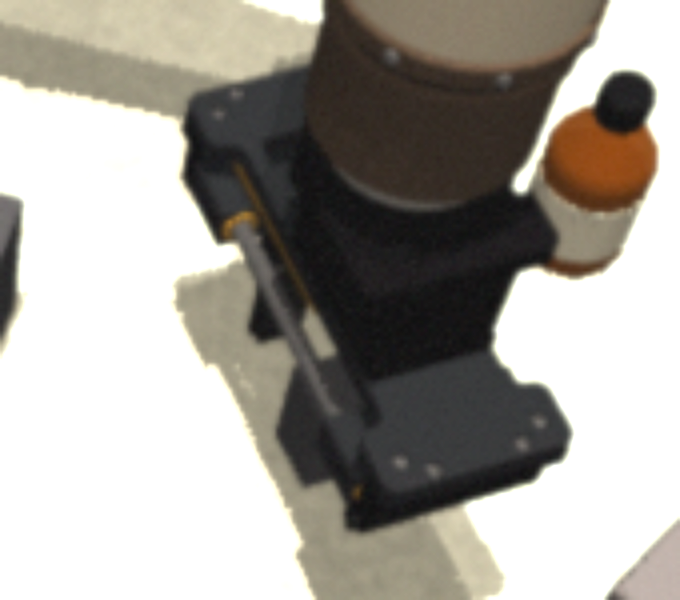

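The gripper straddles the block, which sits at about (305,430) in the crop. The bottle is clear and there's no contact force. I'll let the arm settle and close.

>>> drive_tool(
  steps=[0,0,0,0,0,0,1,0,0,0,0,0,0,1,0,0,0,0,0,0,0,0,0,0,0,0,0,0,0,0,0,0,0,0,0,0,0,0,0,0,0,0,0,0,0,0,0,0,0,0,0,0,0,0,0,0,0,0,0,0,0,0,0],
)

```text
time_s: 4.23
tcp_pos: [0.6281, 0.185, 0.0461]
ee_rot: [[-0.433, -0.901, 0.0], [-0.901, 0.433, 0.0], [-0.0, -0.0, -1.0]]
wrist_force: [0.7, 0.2, 0.3]
gripper_width: 0.55
gripper_force: 0.0
```

```bash
python3 -c "
from h import *
delta((.6305,.190,.034),154.5)"
```

```text
t 4.23 tcp [0.6281 0.185  0.0461] tilt [ 0.  0. -1.] yaw 154.33 turn z(rad) -0.003
shift after turn [-0.0056  0.      0.0121] before [-0.0056  0.      0.0121] F [0.65 0.19 0.28] w 0.55 gf 0.0 j [ 31.  35.  -8.  -0. -47. -56.]
```

>>> drive_tool(
  steps=[0,0,0,-0.003,0,0.006,0.7,0,0,0,-0.0025,0,0.006,0.7,0,0,0,0,0,0,0.7,0,0,0,0,0,0,0,0,0,0,0,0,0,0,0,0,0,0,0,0,0,0,0,0,0,0,0,0,0,0,0,0,0,0,0,0,0,0,0,0,0,0,0,0,0,0,0,0,0],
)

```text
time_s: 5.07
tcp_pos: [0.6306, 0.1899, 0.0343]
ee_rot: [[-0.433, -0.901, 0.0], [-0.901, 0.433, 0.0], [-0.0, -0.0, -1.0]]
wrist_force: [-0.7, -0.3, -0.1]
gripper_width: 0.34
gripper_force: 29.9
```

```bash
python3 -c "
from h import *
delta((.6305,.190,.034),154.5)"
```

```text
t 5.07 tcp [0.6306 0.1899 0.0343] tilt [ 3.e-04  2.e-04 -1.e+00] yaw 154.33 turn z(rad) -0.003
shift after turn [-0.      0.0001  0.0003] before [-0.      0.0001  0.0003] F [-0.73 -0.32 -0.12] w 0.34 gf 29.9 j [ 31.  36.  -8.   0. -46. -56.]
```

Gripped at 29.6 mm, which is right for the 30 mm side. Next: lift, turn by 27.4° and carry over the pad.

>>> drive_tool(
  steps=[0,0,0,0,0,-0.03,0,0,0,0,0,0,-0.03,0,0,0,-0.1195,0,0,-0.03,0,0,0,-0.1195,0,0,-0.03,0,0,0,-0.1195,0,0,0,0,0,0,-0.1195,0,0,0,0,0,0,0,0.031,0.0144,0,0,0,0,0,0.031,0.0144,0,0,0,0,0,0.031,0.0144,0,0,0,0,0,0.031,0.0144,0,0],
)

```text
time_s: 5.9
tcp_pos: [0.5752, 0.0631, 0.1534]
ee_rot: [[0.03, -1.0, -0.002], [-1.0, -0.03, -0.0], [0.0, 0.002, -1.0]]
wrist_force: [0.8, -0.9, -2.2]
gripper_width: 0.344
gripper_force: 29.9
```

>>> drive_tool(
  steps=[0,0,0,0.031,0.0144,0,0,0,0,0,0.031,0.0144,0,0,0,0,0,0.031,0.0144,0,0,0,0,0,0.031,0.0144,0,0,0,0,0,0.031,0.0144,0,0,0,0,0,0.031,0.0144,0,0,0,0,0,0,0,0,0,0,0,0,0,0,0,0,0,0,0,0,0,0,0],
)

```text
time_s: 6.65
tcp_pos: [0.4959, -0.1243, 0.154]
ee_rot: [[0.029, -1.0, 0.0], [-1.0, -0.029, 0.0], [-0.0, -0.0, -1.0]]
wrist_force: [0.1, 0.8, -2.5]
gripper_width: 0.339
gripper_force: 29.9
```

```bash
python3 -c "
from h import *
delta((.496,-.124,.0475),181.7)
s=r.capture('scene')
cv2.imwrite('pics/h.png',cv2.convertScaleAbs(cv2.resize(s[170:400,90:370],None,fx=2.5,fy=2.5),alpha=1.6,beta=15))"
```

```text
t 6.65 tcp [ 0.4959 -0.1243  0.154 ] tilt [ 3.e-04  2.e-04 -1.e+00] yaw -178.32 turn z(rad) -0.0003
shift after turn [-3.000e-04 -1.000e-04  1.065e-01] before [-3.000e-04 -1.000e-04  1.065e-01] F [ 0.11  0.79 -2.46] w 0.339 gf 29.9 j [  4.  16. -22.  -0. -52.  -2.]
```

View pics/h.png

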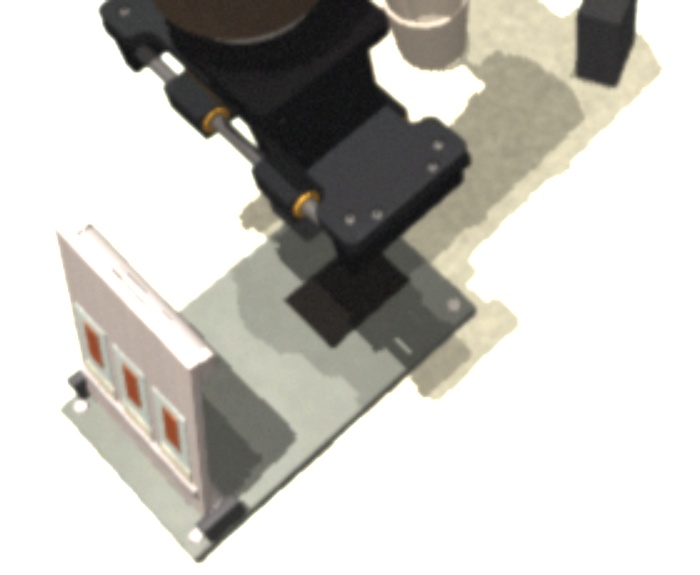

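The held block hangs over the pad and the board is well clear behind it. I'll lower 106 mm, slowly at the end.

>>> drive_tool(
  steps=[0,0,0,0,0,0.025,0,0,0,0,0,0,0.03,0,0,0,0,0,0,0.02,0,0,0,0,0,0,0.01,0,0,0,0,0,0,0.008,0,0,0,0,0,0,0.004,0,0,0,0,0,0,0.003,0,0,0,0,0,0,0.002,0,0,0,0,0,0,0.002,0,0,0,0,0,0,0,0],
)

```text
time_s: 7.53
tcp_pos: [0.4962, -0.1242, 0.0504]
ee_rot: [[0.03, -1.0, 0.001], [-1.0, -0.03, 0.0], [-0.0, -0.001, -1.0]]
wrist_force: [-0.3, 0.2, -2.5]
gripper_width: 0.34
gripper_force: 29.9
```

```bash
python3 -c "
from h import *
delta((.496,-.124,.0463),181.7)"
```

```text
t 7.53 tcp [ 0.4962 -0.1242  0.0504] tilt [ 9.e-04  0.e+00 -1.e+00] yaw -178.28 turn z(rad) 0.0003
shift after turn [-0.0002  0.0002  0.0041] before [-0.0002  0.0002  0.0041] F [-0.32  0.2  -2.54] w 0.34 gf 29.9 j [  4.  24. -29.   0. -37.  -2.]
```

>>> drive_tool(
  steps=[0,0,0,0,0,0.001,0,0,0,0,0,0,0.001,0,0,0,0,0,0,0.001,0,0,0,0,0,0,0.001,0,0,0,0,0,0,0.0005,0,0,0,0,0,0,0,0],
)

```text
time_s: 8.03
tcp_pos: [0.496, -0.1243, 0.0462]
ee_rot: [[0.03, -1.0, 0.0], [-1.0, -0.03, -0.0], [0.0, -0.0, -1.0]]
wrist_force: [-0.6, -0.3, 4.1]
gripper_width: 0.348
gripper_force: 29.9
```

The block is down: the vertical force went from -2.5 to +4.1 N. I'll open and rise.

>>> drive_tool(
  steps=[0,0,0,0,0,0,0.6,0,0,0,0,0,0,0.8,0,0,0,0,0,0,0.8,0,0,0,0,0,0,0.8,0,0,0,0,0,0,0.8,0,0,0,0,0,-0.01,0.8,0,0,0,0,0,-0.03,0.8,0,0,0,0,0,-0.035,0.8,0,0,0,0,0,-0.04,0.8,0,0,0,0,0,-0.04,0.8],
)

```text
time_s: 8.87
tcp_pos: [0.4953, -0.1243, 0.2028]
ee_rot: [[0.03, -1.0, -0.0], [-1.0, -0.03, -0.0], [0.0, 0.0, -1.0]]
wrist_force: [1.0, 0.0, -1.2]
gripper_width: 0.797
gripper_force: 0.0
```

>>> drive_tool(
  steps=[0,0,0,0,0,-0.035,0,0,0,0,0,0,-0.02,0,0,0,0,0.02,0,0,0,0,0,0,0.035,0,0,0,0,0,0,0.035,0,0,0,0,0,0,0.035,0,0,0,0,0,0,0.035,0,0,0,0,0,0,0.025,0,0,0,0,0,0,0,0,0,0,0,0,0,0,0,0,0,0],
)

```text
validation failed for argument at $.st...
```

```bash
python3 -c "
from h import *
H=np.array([.496+.0342*.141,-.124-.141,.020])
delta((.502,-.30,.2),181.7)
s=r.capture('scene')
cv2.imwrite('pics/i.png',cv2.convertScaleAbs(cv2.resize(s[170:400,90:370],None,fx=2.5,fy=2.5),alpha=1.6,beta=15))"
```

```text
t 8.87 tcp [ 0.4953 -0.1243  0.2028] tilt [-5.e-04 -2.e-04 -1.e+00] yaw -178.27 turn z(rad) 0.0005
shift after turn [ 0.1758 -0.0015  0.0028] before [ 0.1758 -0.0014  0.0028] F [ 1.03  0.02 -1.15] w 0.797 gf 0.0 j [  4.  13. -19.   0. -58.  -2.]
```

View pics/i.png

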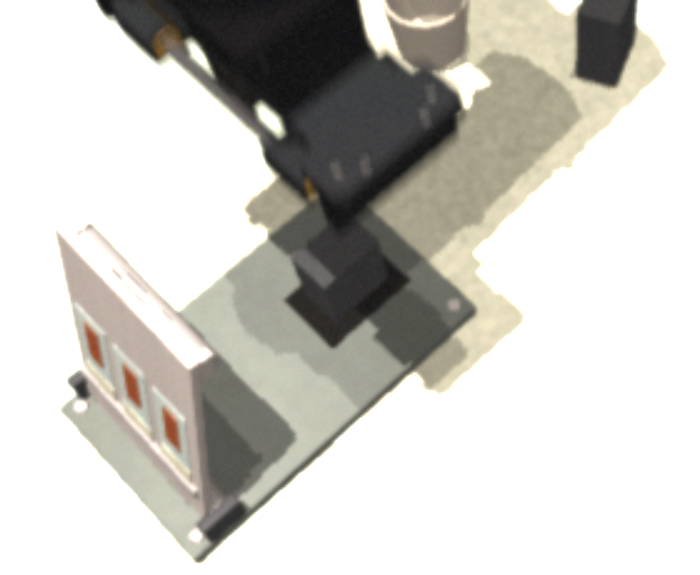

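The block stands upright and centred on the pad. That second call was refused because one row was malformed. Repeating it: rise, move back behind the board with the fingers shut, and compute the arc.

>>> drive_tool(
  steps=[0,0,0,0,0,-0.03,0,0,0,0,0,0,-0.015,0,0,0,0,0.03,0,0,0,0,0,0,0.035,0,0,0,0,0,0,0.035,0,0,0,0,0,0,0.035,-0.002,0,0,0,0,0,0.03,-0.002,0,0,0,0,0,0,0,0,0,0,0,0,0,0,0,0],
)

```text
time_s: 9.67
tcp_pos: [0.5044, -0.2904, 0.2453]
ee_rot: [[0.027, -1.0, -0.0], [-1.0, -0.027, 0.0], [-0.0, 0.0, -1.0]]
wrist_force: [0.1, 1.0, -0.7]
gripper_width: 0.2
gripper_force: 0.0
```

```bash
python3 - <<'E'
from h import *
delta((.500,-.285,.177),181.7)
H=np.array([-.265,.020]);rho=.14
q=None
for t in np.r_[1.31,np.arange(1.25,.34,-.1),.347]:
    p=H+rho*np.array([np.cos(t),np.sin(t)])+.012*np.array([-np.sin(t),np.cos(t)])+(-.0095,.019)
    print(round(t,2),"y,z",p.round(4),"tool dx,dz",None if q is None else [round(float(q[0]-p[0]),4),round(float(q[1]-p[1]),4)]);q=p
E
```

```text
t 9.67 tcp [ 0.5044 -0.2904  0.2453] tilt [-5.e-04  3.e-04 -1.e+00] yaw -178.45 turn z(rad) -0.0026
shift after turn [-0.0055  0.0042  0.0683] before [-0.0055  0.0042  0.0683] F [ 0.11  1.04 -0.74] w 0.2 gf 0.0 j [-14.  18.  -5.  -0. -67.  16.]
1.31 y,z [-0.25    0.1774] tool dx,dz None
1.25 y,z [-0.2417  0.1756] tool dx,dz [-0.0083, 0.0017]
1.15 y,z [-0.2283  0.1717] tool dx,dz [-0.0135, 0.004]
1.05 y,z [-0.2152  0.1664] tool dx,dz [-0.013, 0.0053]
0.95 y,z [-0.2028  0.1599] tool dx,dz [-0.0124, 0.0066]
0.85 y,z [-0.1911  0.1521] tool dx,dz [-0.0117, 0.0078]
0.75 y,z [-0.1802  0.1432] tool dx,dz [-0.0109, 0.0089]
0.65 y,z [-0.1703  0.1333] tool dx,dz [-0.0099, 0.0099]
0.55 y,z [-0.1614  0.1224] tool dx,dz [-0.0089, 0.0109]
0.45 y,z [-0.1537  0.1107] tool dx,dz [-0.0078, 0.0117]
0.35 y,z [-0.1471  0.0983] tool dx,dz [-0.0066, 0.0124]
0.35 y,z [-0.1469  0.0979] tool dx,dz [-0.0002, 0.0004]
```

>>> drive_tool(
  steps=[0,0,0,0,0.002,0.02,0,0,0,0,0,0.002,0.025,0,0,0,0,0,0,0.015,0,0,0,0,0,0,0.008,0,0,0,0,-0.01,0,0,0,0,0,0,-0.01,0,0,0,0,0,0,-0.008,0,0,0,0,0,0,0,0,0,0],
)

```text
time_s: 10.33
tcp_pos: [0.5007, -0.2594, 0.1792]
ee_rot: [[0.033, -0.999, 0.003], [-0.999, -0.033, -0.0], [0.001, -0.003, -1.0]]
wrist_force: [-1.0, 0.4, -0.1]
gripper_width: -0.0
gripper_force: 0.0
```

>>> drive_tool(
  steps=[0,0,0,-0.005,0,0,0,0,0,0,-0.005,0,0,0,0,0,0,-0.005,0,0,0,0,0,0,-0.004,0,0.001,0,0,0,0,0,0,0,0],
)

```text
time_s: 10.75
tcp_pos: [0.4998, -0.2417, 0.1769]
ee_rot: [[0.03, -1.0, 0.001], [-1.0, -0.03, -0.0], [0.0, -0.001, -1.0]]
wrist_force: [0.7, -1.6, 0.7]
gripper_width: 0.007
gripper_force: 0.6
```

Contact is beginning. I'll follow the arc.

>>> drive_tool(
  steps=[0,0,0,-0.0068,0,0.0025,0,0,0,0,-0.0068,0,0.0025,0,0,0,0,-0.0065,0,0.0027,0,0,0,0,-0.0065,0,0.0027,0,0,0,0,-0.0062,0,0.0033,0,0,0,0,-0.0062,0,0.0033,0,0,0,0,0,0,0,0],
)

```text
time_s: 11.33
tcp_pos: [0.4974, -0.2017, 0.1584]
ee_rot: [[0.031, -1.0, -0.002], [-1.0, -0.031, 0.001], [-0.001, 0.002, -1.0]]
wrist_force: [0.4, -0.4, 0.9]
gripper_width: 0.004
gripper_force: 0.3
```

>>> drive_tool(
  steps=[0,0,0,-0.0058,0,0.0039,0,0,0,0,-0.0058,0,0.0039,0,0,0,0,-0.0055,0,0.0045,0,0,0,0,-0.0055,0,0.0045,0],
)

```text
time_s: 11.67
tcp_pos: [0.497, -0.1801, 0.142]
ee_rot: [[0.03, -1.0, -0.001], [-1.0, -0.03, 0.0], [-0.0, 0.001, -1.0]]
wrist_force: [-0.5, -2.5, 0.2]
gripper_width: 0.004
gripper_force: 1.0
```

```bash
python3 -c "
from h import *
delta((.5,-.17,.133),181.7)
s=r.capture('scene')
cv2.imwrite('pics/k.png',cv2.convertScaleAbs(cv2.resize(s[170:400,90:370],None,fx=2.5,fy=2.5),alpha=1.6,beta=15))"
```

```text
t 11.67 tcp [ 0.497  -0.1801  0.142 ] tilt [-1.2e-03  2.0e-04 -1.0e+00] yaw -178.3 turn z(rad) 0.0
shift after turn [-0.01   -0.0033  0.009 ] before [-0.01   -0.0033  0.009 ] F [-0.46 -2.52  0.24] w 0.004 gf 1.0 j [ -2.  18. -21.  -0. -51.   4.]
```

View pics/k.png

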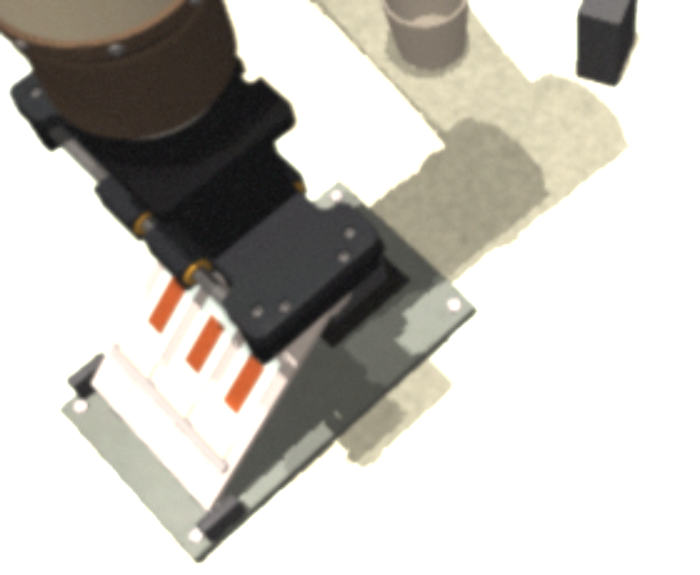

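The board is following down (slides face up, free end near crop (330,300)) and the forces are low. Continuing the arc.

>>> drive_tool(
  steps=[0,0,0,-0.005,0,0.005,0,0,0,0,-0.005,0,0.005,0,0,0,0,-0.0045,0,0.0055,0,0,0,0,-0.0045,0,0.0055,0,0,0,0,-0.0038,0,0.0058,0,0,0,0,-0.0038,0,0.0058,0,0,0,0,0,0,0,0],
)

```text
time_s: 12.3
tcp_pos: [0.4962, -0.1531, 0.1087]
ee_rot: [[0.03, -1.0, -0.002], [-1.0, -0.03, 0.001], [-0.001, 0.002, -1.0]]
wrist_force: [-0.6, 0.3, 0.4]
gripper_width: 0.006
gripper_force: 0.0
```

>>> drive_tool(
  steps=[0,0,0,-0.002,0,0.003,0,0,0,0,-0.0015,0,0.003,0,0,0,0,0,0,0.002,0,0,0,0,0,0,0,0],
)

```text
time_s: 12.63
tcp_pos: [0.4969, -0.1503, 0.1019]
ee_rot: [[0.03, -1.0, 0.0], [-1.0, -0.03, 0.0], [-0.0, -0.0, -1.0]]
wrist_force: [-0.7, 0.1, -0.1]
gripper_width: 0.003
gripper_force: 0.1
```

>>> drive_tool(
  steps=[0,0,0,-0.001,0,0.0015,0,0,0,0,-0.001,0,0.0015,0,0,0,0,0,0,0.0015,0],
)

```text
time_s: 12.88
tcp_pos: [0.4969, -0.1485, 0.0977]
ee_rot: [[0.03, -1.0, 0.001], [-1.0, -0.03, 0.0], [-0.0, -0.001, -1.0]]
wrist_force: [-0.1, 0.8, 3.9]
gripper_width: 0.01
gripper_force: 2.0
```

>>> drive_tool(
  steps=[0,0,0,0,0,0.0015,0,0,0,0,0,0,0.001,0],
)

```text
time_s: 13.05
tcp_pos: [0.4971, -0.1484, 0.0971]
ee_rot: [[0.031, -1.0, 0.001], [-1.0, -0.031, -0.0], [0.0, -0.001, -1.0]]
wrist_force: [-5.7, 3.7, 18.5]
gripper_width: 0.006
gripper_force: 8.4
```

Force rose to 18.5 N at the expected height, so the bar is on the block. I'll retreat straight up.

>>> drive_tool(
  steps=[0,0,0,0,0,0,0,0,0,0,0,0,-0.002,0,0,0,0,0,0,-0.005,0,0,0,0,0,0,-0.02,0,0,0,0,0,0,-0.035,0,0,0,0,0,0,-0.04,0,0,0,0,0,0,-0.04,0,0,0,0,-0.03,0,-0.02,0,0,0,0,-0.04,0,0,0,0,0,0,-0.04,0,0,0],
)

```text
time_s: 13.88
tcp_pos: [0.4937, -0.0378, 0.259]
ee_rot: [[0.027, -1.0, 0.004], [-1.0, -0.027, 0.001], [-0.001, -0.004, -1.0]]
wrist_force: [0.5, -0.4, -0.1]
gripper_width: 0.002
gripper_force: 0.0
```

>>> drive_tool(
  steps=[0,0,0,-0.04,0,0,0,0,0,0,-0.04,0,0,0,0,0,0,-0.04,0,0,0,0,0,0,-0.03,0,0,0,0,0,0,0,0,0,0,0,0,0,0,0,0,0,0,0,0,0,0,0,0],
)

```text
time_s: 14.47
tcp_pos: [0.4885, 0.1112, 0.2568]
ee_rot: [[0.03, -1.0, -0.001], [-1.0, -0.03, -0.0], [0.0, 0.001, -1.0]]
wrist_force: [-0.3, -0.5, 0.4]
gripper_width: 0.005
gripper_force: 0.0
```

```bash
python3 -c "
from h import *
delta((.5,.1,.25),181.7)
f=lambda s,x,y,w,h:cv2.convertScaleAbs(cv2.resize(s[y:y+h,x:x+w],None,fx=2.5,fy=2.5),alpha=1.6,beta=15)
a=f(r.capture('scene'),110,200,180,200);b=f(r.capture('top'),355,190,130,200)
cv2.imwrite('pics/l.png',np.hstack([a,b]))"
```

```text
t 14.47 tcp [0.4885 0.1112 0.2568] tilt [-9.e-04 -4.e-04 -1.e+00] yaw -178.26 turn z(rad) 0.0006
shift after turn [ 0.0115 -0.0112  0.0068] before [ 0.0115 -0.0112  0.0068] F [-0.31 -0.54  0.44] w 0.005 gf 0.0 j [ 31.   9. -15.  -0. -66. -30.]
```

View pics/l.png

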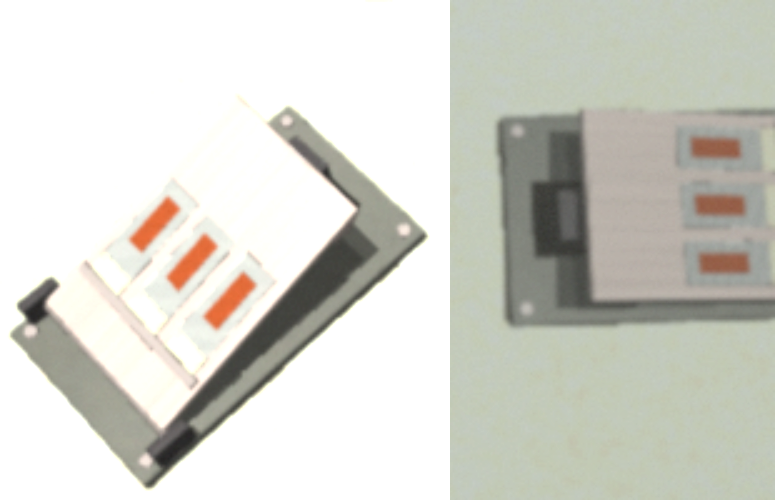

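The board rests sloped, with the block upright under its end (block edge at crop (557,215), inside the pad). A quick check of the tilt against the edge pixel, scene (253,283):

```bash
python3 - <<'E'
from h import *
m=np.array([.496,-.124,.012]);Y=np.array([-.0342,.9994,0]);X=np.array([.9994,.0342,0]);Z=np.array([0,0,1.]);H=m-.141*Y+.008*Z
for t in(.25,.3,.347,.4,.45):
    y=np.cos(t)*Y+np.sin(t)*Z; z=-np.sin(t)*Y+np.cos(t)*Z
    print(t,proj("scene",H+.165*y+.012*z+.055*X).round(1),proj("top",H+.165*y+.012*z+.055*X).round(1))
print("top edge seen",np.array([583,110])/2.5-(180,0)+(355,190))
E
```

```text
0.25 [[255.8 282.4]] [[401.7 234.8]]
0.3 [[253.8 281.3]] [[404.5 233.8]]
0.347 [[251.8 280.5]] [[407.4 232.8]]
0.4 [[249.3 279.8]] [[410.9 231.6]]
0.45 [[246.7 279.4]] [[414.5 230.5]]
top edge seen [408.2 234. ]
```

Top view gives about 0.355 rad and the scene view about 0.32. Both are within tolerance and agree with the bar resting on the block.

```bash
python3 -c "
from station import r
print(r.finish_job())"
```

```text
the job is handed in; nothing more can be done
None
```

The job is handed in: the middle block stands upright on the pad and the board's bar rests on it at about 20° (0.32–0.36 rad from the pictures), with the arm clear after about 14.5 s; the hand-in gave no verdict.

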